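# Turn the yellow label roll round in its stand

### The job

On the dispensary counter a label stand carries two label rolls, each on a steel axle with a red knob at one end. The yellow roll has been loaded back to front: lift it out with its axle, turn it end for end and lower it (do not drop it) back into the same pair of saddles, so that its red knob is on the same side as the white roll's knob. Keep clear of the two green-topped guide posts and leave the white roll in its place.

Things in the scene. Friction and masses are not known exactly. Their poses are not given: they have to be found in the camera images.
- yellow_roll: Yellow label roll fixed on a steel axle: one rigid part, about 160 g, balanced near its origin. Roll 44 mm diameter, 50 mm wide; pinch it across its diameter from above. Axle 12 mm diameter, 245 mm long with knob, bare between roll and saddles. Origin: centre of the roll on the axle's line, 55 mm above the counter when seated. x axis: along the axle to the red knob; y and z turn as it rolls.
- yellow_knob (a point): Centre of the red knob (24 mm diameter, 22 mm long) on one end of the yellow roll's axle, on the axle's line, 119 mm from the roll's centre. The other end is bare, 115 mm from the roll's centre. At the start this knob points away from the side of the white roll's.
- white_roll: White label roll on its own axle, same size, make, origin and axes as the yellow one (x towards its red knob), already the right way round. It lies parallel to the yellow roll, 130 mm from it; which of them is nearer the robot varies.
- stand: Fixed label stand: white base 250 x 190 x 8 mm (x, y, z), origin under its centre, on the counter. Four aluminium V saddles (90 degrees, 8 mm thick, mouth 37 mm, tips 66 mm high) at x +-65, y +-80 mm; the axles lie in them along y, 55 mm up, centres at y = 0, knobs belong on the +y side. Bottles (98 mm tall) and a stapler stand loose beyond its y ends, outside the axles' swing.
- guides: The two fixed upright guide posts of the stand, steel, 10 mm thick, with green caps 18 mm wide, tops 115 mm above the counter. Same origin and axes as the stand; the posts are at x = 0, y = +80 and -80 mm, between the two rolls and inside the swing of their axles, so an axle must be lifted above them before it is turned.
There are look-alikes about, which are no part of the job. What is shaped like the yellow_roll but blue or turquoise is not meant.

How it is judged:
By the outcome, as a careful person would: the job done as asked, in the order asked, and still so for the second after the job is handed in, with the robot touching nothing.
It also fails if it takes over 38 s, if anything falls off the work surface, if the arm or the gripper's body presses on something with over 40 N, if the wrist force passes 120 N, or if a joint passes its speed limit or range.

### The arm

A 6-joint arm with a two-finger parallel gripper is mounted at the origin on the work surface. World frame = base frame: x ahead of the robot, y to its left, z up, the work surface at z = 0. Lengths are in m, angles in rad, forces in N, time in s.
With the tool pointing down it reaches from about 0.375 to 0.9 m from the base axis. Payload 3.1 kg.
Tool frame: the origin (TCP) lies between the finger pads; the fingertips stand 11 mm ahead of it and the grasp point (between the pads) lies 8 mm behind it; z points along the fingers, y is the line along which they close (so a half turn about z gives the same grasp; the last joint's range is limited). The gripper opens to 87 mm and grips with 3 to 60 N. Pads are 19 mm wide; open, the fingers measure 117 mm over their backs; the gripper's body (75 mm by 190 mm) begins 51 mm behind the grasp point.
Start: joints at [1.024, 0.527, 1.433, -0, 1.181, -0.178], TCP at [0.225, 0.583, 0.234] pointing down, gripper open.
Joint ranges: [-3.08, 3.08], [-0.75, 2.2], [0.22, 2.44], [-1.43, 4.57], [0, 2.65], [-2.85, 2.85]. Speed limits (rad/s): [2.79, 2.79, 3.14, 3.14, 3.14, 3.14].

### API

Orientations are given as a unit quaternion [x, y, z, w].
In Python, from rig import get_obs, camera, hand_in gives the robot as it stands.
- The arm moves only by the shell command python3 -m pendant 'ROWS' [FORCE]. ROWS is JSON, a list that holds one entry, the list of rows, each a list of 7 numbers: the shift along the tool's x, y, z in m, then the turn, a rotation vector about the tool's x, y, z in degrees, then the opening, from 0 (shut) to 1 (fully open). In form: [[[x, y, z, ax, ay, az, fingers], ...]]. A call has exactly 5 rows; each row shifts and turns the commanded pose from where the row before left it, along the tool's axes as they then stand; what a row does not reach is not made up. A row lasts 1/8 s, in which the tool goes at most 62.5 mm and 10.7 degrees, less where a joint would pass 70% of its speed; a pose out of reach is approached as far as the arm can. A call with a gripper value outside its range is refused whole. The fingers move at their own pace and stop on an object; FORCE is the grip in N (left out, the last holds). Time passes only in rows, so rows that do not move let the fingers close, or fill a call up. It gives the time, the measured TCP pose, the force, the opening and the grip force at its end, in the units of the state.
- get_obs(): the state, without advancing time (a new reading comes with each control period).
- camera(name): name is "side" or "top" or "wrist"; returns a dict with "img" (384x512x3 uint8, red, green, blue), "intrinsics" (3x3 intrinsics, pixels), "k1" (the pictures are not rectified: a ray, as slopes to the right and down, at radius r is drawn at 1 + k1 r^2 times it, then the intrinsics apply), "R" (3x3) and "t" (3): a world point X has camera coordinates R X + t; the wrist camera has in their place "T_tool_cam" (4x4, takes a point from camera to tool coordinates, whose origin is the TCP and whose axes are the flange's). Camera axes: x right, y down, z forward; pixel columns grow to the right and rows downward; lengths in m; the calibration is good to about 2 mm. A picture is of the moment at which its call begins: read the wrist's pose just before it. There is no depth.
- hand_in(): hands the job in; it is judged then, once.
The state is a dict: "time": time; "q": joint angles; "joint_velocities": joint speeds; "joint_torque": joint torques, N m; "position": TCP position; "tool_rot": TCP orientation; "ft_force": force on the tool from outside, world axes, zero at the start; "moment": the same for the moment, N m; "grip_width": finger opening in m; "grip_force": force on a finger pad.
Only numpy, scipy, OpenCV 4.12 (cv2) and the standard library are available. Lean on these libraries where they do the work, as an engineer would, in place of code of your own. Each camera call takes 0.05 s, during which the arm holds its last target. There are 200 camera calls.

## Working session

There is one attempt and no reset: what is moved stays moved. The work goes in short steps, Python scripts to look and compute and a shell command to move; the robot and the scene stay as the last step left them, time stands still between calls to the robot, and variables do not carry over. Pictures are saved under pics/ and viewed, at most 10 in all, crops included, and the job is handed in when it is done.

```bash
mkdir -p pics; ls
python3 - <<'E'
from rig import get_obs,camera
import cv2,numpy as np
o=get_obs();print({k:np.round(v,3).tolist() for k,v in o.items()})
for n in("top","side"):
    c=camera(n);cv2.imwrite(f"pics/{n}0.png",c["img"][:,:,::-1]);np.savez(f"pics/{n}0.npz",**c)
    print(n,c["intrinsics"],c["k1"],c["R"],c["t"])
E
```

```text
pics
{'time': 0.0, 'q': [1.023, 0.528, 1.434, 0.0, 1.181, -0.179], 'joint_velocities': [-0.001, -0.0, 0.0, 0.001, -0.001, -0.002], 'joint_torque': [0.001, -44.005, -17.659, 0.063, 0.058, -0.0], 'position': [0.225, 0.582, 0.233], 'tool_rot': [0.183, 0.983, -0.001, -0.0], 'ft_force': [0.245, -0.113, -0.109], 'moment': [0.015, 0.022, -0.028], 'grip_force': 0.0, 'grip_width': 0.087}
top [[410.76375523   0.         249.38200471]
 [  0.         410.76375523 195.86225355]
 [  0.           0.           1.        ]] -0.1435176939539046 [[ 0.02508739 -0.99966828  0.00582652]
 [-0.9854861  -0.02570948 -0.167798  ]
 [ 0.16789214 -0.00153234 -0.98580418]] [0.07703521 0.46006189 1.18424263]
side [[400.62286258   0.         250.90285976]
 [  0.         400.62286258 196.40234648]
 [  0.           0.           1.        ]] -0.14138397751726786 [[ 0.78372381 -0.62109281  0.00455057]
 [-0.40188698 -0.51267858 -0.75871439]
 [ 0.47356503  0.59279372 -0.65140752]] [-0.29216146  0.30046031  0.93311159]
```

View pics/top0.png

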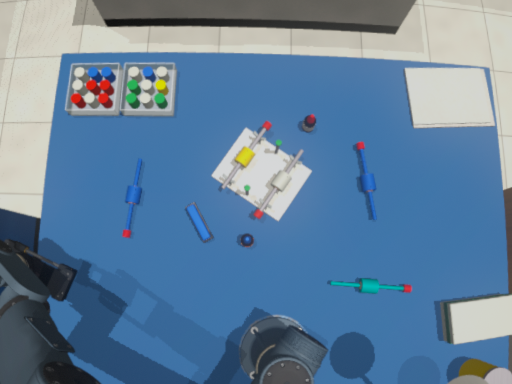

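View pics/side0.png

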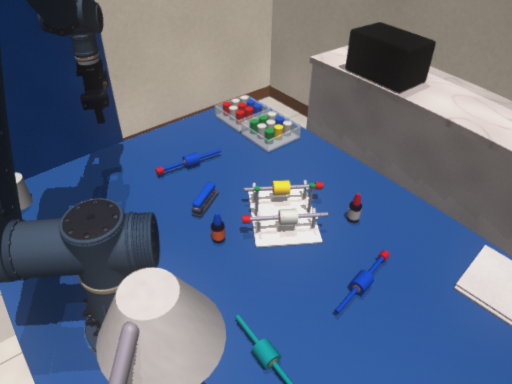

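The top picture shows the candidates: yellow roll at (245,157) with its knob at (267,126), white roll at (280,182) with its knob at (258,214), blue look-alikes at (133,195) and (368,183), and a turquoise one at (370,286). Only the roll at (245,157) is yellow and sits on the stand with its knob opposite the white roll's. The side view agrees (yellow (282,187), white (289,216)). Next I'll measure it and confirm with a crop.

```bash
cat > h.py <<'E'
import numpy as np,cv2
from scipy.spatial.transform import Rotation as Ro
def ray(c,uv):
    K=c["intrinsics"];p=cv2.undistortPoints(np.array([[uv]],float),K,np.array([float(c["k1"]),0,0,0]))[0,0]
    return -c["R"].T@c["t"], c["R"].T@np.array([*p,1])
def plane(c,uv,z):
    o,d=ray(c,uv);return o+d*(z-o[2])/d[2]
def two(a,ua,b,ub):
    (o,d),(p,e)=ray(a,ua),ray(b,ub);s=np.linalg.lstsq(np.c_[d,-e],p-o,rcond=None)[0]
    A,B=o+s[0]*d,p+s[1]*e;return (A+B)/2,np.linalg.norm(A-B)
HSV={"yellow":[((20,110,90),(35,255,255))],"red":[((0,140,90),(8,255,255)),((172,140,90),(180,255,255))],"green":[((50,110,50),(80,255,255))]}
def blobs(img,col,roi,amin=8):
    h=cv2.cvtColor(img,cv2.COLOR_RGB2HSV);m=sum(cv2.inRange(h,np.array(a),np.array(b)) for a,b in HSV[col])
    k=np.zeros_like(m);x0,y0,x1,y1=roi;k[y0:y1,x0:x1]=m[y0:y1,x0:x1]
    n,_,s,ce=cv2.connectedComponentsWithStats(k)
    return [(ce[i].round(1).tolist(),int(s[i,4])) for i in range(1,n) if s[i,4]>=amin]
E
python3 - <<'E'
from h import *
T=dict(np.load("pics/top0.npz"));S=dict(np.load("pics/side0.npz"))
for c in HSV:
    print(c,blobs(T["img"],c,(200,110,330,260)),blobs(S["img"],c,(205,160,370,260)))
a=cv2.resize(T["img"][115:230,200:330],None,fx=4,fy=4,interpolation=cv2.INTER_CUBIC)
cv2.imwrite("pics/crop1.png",a[:,:,::-1])
E
```

```text
yellow [([244.6, 156.2], 228)] [([281.2, 187.0], 218)]
red [([311.4, 118.2], 28), ([266.8, 125.0], 41), ([258.1, 213.5], 45)] [([318.9, 184.9], 45), ([356.8, 199.8], 62), ([246.0, 218.7], 52), ([218.1, 235.4], 98)]
green [([278.2, 142.4], 26), ([246.5, 187.8], 18)] [([311.9, 184.9], 22), ([256.7, 187.9], 18)]
```

View pics/crop1.png

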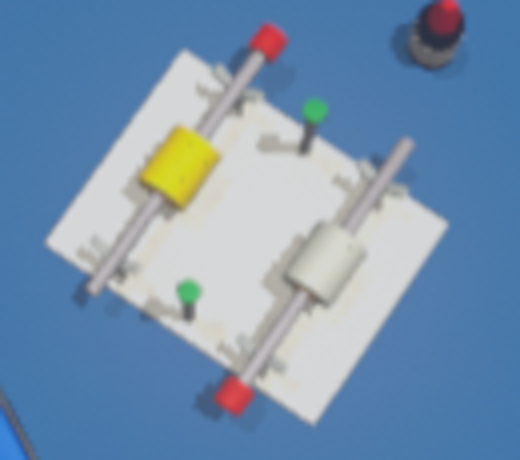

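The crop confirms it: the yellow roll is at about (180,165) with its knob at upper right (268,42). The white roll's knob is at lower left (235,395), and the green posts stand between the rolls.

Run:
```python
from h import *
from rig import get_obs
T=dict(np.load("pics/top0.npz"));S=dict(np.load("pics/side0.npz"))
P={}
for n,a,b,z in [("roll",(244.6,156.2),(281.2,187),.06),("yk",(266.8,125),(318.9,184.9),.057),("wk",(258.1,213.5),(246,218.7),.057),("g1",(278.2,142.4),(311.9,184.9),.113),("g2",(246.5,187.8),(256.7,187.9),.113),("ybare",(223.5,187.5),(250,189),.055),("wbare",(302,151),(327,214),.055)]:
    p,e=two(T,a,S,b);q=plane(T,a,z);P[n]=q;print(n,p.round(4),round(e,4),q.round(4),plane(S,b,z).round(4))
d=P["wk"]-P["wbare"];e=P["ybare"]-P["yk"];g=P["g2"]-P["g1"]
for v in(d,e,g):print(np.degrees(np.arctan2(v[1],v[0])),np.linalg.norm(v[:2]))
print("mid y",(P["ybare"]*119+P["yk"]*115)/234)
R=Ro.from_quat(get_obs()["tool_rot"]).as_matrix();print(R.round(3))
```

```text
roll [0.5746 0.1058 0.0581] 0.0009 [0.5737 0.106  0.06  ] [0.5734 0.104  0.06  ]
yk [0.6743 0.0413 0.058 ] 0.0006 [0.6743 0.0414 0.057 ] [0.6755 0.0419 0.057 ]
wk [0.4036 0.062  0.0578] 0.0007 [0.4034 0.0621 0.057 ] [0.4044 0.0625 0.057 ]
g1 [0.6034 0.0098 0.1133] 0.0014 [0.6029 0.0102 0.113 ] [0.6044 0.0098 0.113 ]
g2 [0.4687 0.097  0.1138] 0.0021 [0.468  0.0975 0.113 ] [0.4703 0.0973 0.113 ]
ybare [0.4852 0.1608 0.0582] 0.0178 [0.4782 0.1657 0.055 ] [0.4959 0.1602 0.055 ]
wbare [ 0.596  -0.0662  0.0584] 0.0021 [ 0.5961 -0.0659  0.055 ] [ 0.6001 -0.0643  0.055 ]
146.39101987348218 0.23137273950559478
147.6448339766983 0.23221672248374106
147.0750385685731 0.16070873739609334
mid y [0.57456802 0.10462404 0.05598291]
[[-0.933  0.361 -0.001]
 [ 0.361  0.933 -0.002]
 [ 0.    -0.002 -1.   ]]
```

```bash
python3 -m pendant '[[[-0.033,-0.021,0,0,0,0,1],[-0.033,-0.021,0,0,0,0,1],[-0.033,-0.021,0,0,0,0,1],[-0.033,-0.021,0,0,0,0,1],[-0.033,-0.021,0,0,0,0,1]]]'
python3 -m pendant '[[[-0.033,-0.021,0,0,0,0,1],[-0.033,-0.021,0,0,0,0,1],[-0.033,-0.021,0,0,0,0,1],[-0.033,-0.021,0,0,0,0,1],[-0.033,-0.021,0,0,0,0,1]]]'
python3 -m pendant '[[[-0.034,-0.022,0,0,0,0,1],[-0.034,-0.022,0,0,0,0,1],[-0.034,-0.022,0,0,0,5.8,1],[0,0,0,0,0,5.9,1],[0,0,0,0,0,0,1]]]'
python3 - <<'E'
from rig import get_obs,camera
from h import *
o=get_obs();c=camera("wrist");print(o["time"],o["position"],Ro.from_quat(o["tool_rot"]).as_matrix().round(3),o["q"])
print(c["T_tool_cam"],c["intrinsics"],c["k1"])
cv2.imwrite("pics/w1.png",c["img"][:,:,::-1])
np.savez("pics/w1.npz",**c,pos=o["position"],rot=o["tool_rot"])
E
```

```text
time: 0.72
position: [0.3417, 0.4243, 0.2332]
tool_rot: [0.183, 0.983, -0.0, -0.0]
ft_force: [-0.7, -0.3, -0.2]
grip_width: 0.0865
grip_force: 0.0
time: 1.35
position: [0.4578, 0.267, 0.2332]
tool_rot: [0.183, 0.983, -0.0, -0.0]
ft_force: [0.1, -0.1, -0.3]
grip_width: 0.0871
grip_force: 0.0
time: 1.98
position: [0.5285, 0.1693, 0.233]
tool_rot: [0.283, 0.959, -0.0, -0.001]
ft_force: [0.0, 0.4, -0.1]
grip_width: 0.0869
grip_force: 0.0
1.975 [0.52854606 0.1692535  0.23304285] [[-0.84   0.542 -0.001]
 [ 0.542  0.84  -0.   ]
 [ 0.001 -0.001 -1.   ]] [ 1.08483912e-01  4.34434079e-01  1.60956523e+00  1.22721039e-04
  1.09888620e+00 -8.89480154e-01]
[[ 1.18349004e-05 -9.58695561e-01 -2.84434214e-01  7.79208095e-02]
 [ 9.99999993e-01  4.45836204e-05 -1.08662099e-04  6.53299061e-04]
 [ 1.16854979e-04 -2.84434210e-01  9.58695555e-01 -1.51952295e-01]
 [ 0.00000000e+00  0.00000000e+00  0.00000000e+00  1.00000000e+00]] [[297.67663401   0.         256.61169555]
 [  0.         297.67663401 191.17801202]
 [  0.           0.           1.        ]] -0.06214763008573638
```

View pics/w1.png

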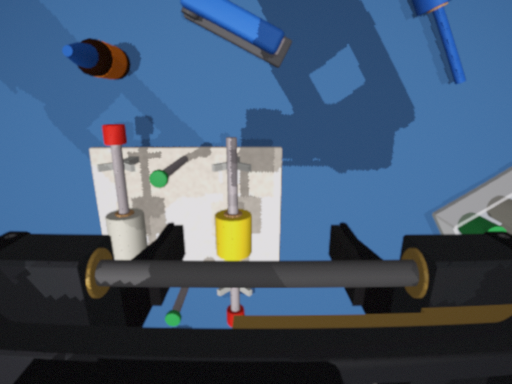

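The wrist view shows the yellow roll at (233,233), its bare end at (231,140), its knob at (235,316), the guides at (159,178) and (173,318), and the white knob at (115,134).

```bash
cat >> h.py <<'E'
def wcam(c,pos,rot):
    T=np.eye(4);T[:3,:3]=Ro.from_quat(rot).as_matrix();T[:3,3]=pos
    W=np.linalg.inv(T@c["T_tool_cam"]);return dict(c,R=W[:3,:3],t=W[:3,3])
E
python3 - <<'E'
from h import *
d=dict(np.load("pics/w1.npz"));c=wcam(d,d["pos"],d["rot"]);roi=(90,110,300,330)
for k in HSV:print(k,blobs(d["img"],k,roi))
Q=lambda u,v,z:plane(c,(u,v),z)[:2].round(4)
yb=Q(231.3,139,.058);yk=Q(235.3,316,.055)
print("bare,knob",yb,yk,"white knob",Q(115,134,.057),"g",Q(159,178.5,.115),Q(173.3,318.5,.115))
h=cv2.cvtColor(d["img"],cv2.COLOR_RGB2HSV);m=cv2.inRange(h,np.array((20,110,60)),np.array((35,255,255)));m[300:]=0
x,y,w,hh=cv2.boundingRect(m);print("roll bbox",x,y,w,hh)
print("roll sides z=.055..",Q(x,235,.058),Q(x+w,235,.058),"far top edge",Q(x+w/2,y,.077),Q(x+w/2,y+7,.077))
# axle centreline, bright pixels between saddle & roll
g=d["img"].astype(int)
for v in(148,155,195,203):print(v,g[v,220:246].sum(1)//3)
E
python3 -c "
import cv2;i=cv2.imread('pics/w1.png')[120:335,80:300];cv2.imwrite('pics/crop2.png',cv2.resize(i,None,fx=2.7,fy=2.7,interpolation=cv2.INTER_CUBIC))"
```

```text
yellow [([233.2, 236.1], 1576), ([92.1, 259.8], 41), ([90.8, 286.4], 45), ([252.1, 321.5], 25), ([260.2, 319.9], 14), ([270.3, 322.9], 14), ([289.3, 323.4], 16), ([297.8, 321.7], 9)]
red [([113.8, 134.4], 427), ([233.2, 315.4], 151)]
green [([158.5, 178.2], 229), ([172.7, 318.0], 183)]
bare,knob [0.4798 0.1684] [0.6763 0.0406] white knob [0.4047 0.0634] g [0.4703 0.0981] [0.6039 0.0118]
roll bbox 85 209 344 89
roll sides z=.055.. [ 0.4777 -0.0481] [0.7064 0.3068] far top edge [0.5574 0.1518] [0.5643 0.1473]
148 [201 201 201 200 197 190 166 154 165 172 157 133 121 122 117 111 132 181
 195 189 162 144 142 143 142 141]
155 [219 218 218 218 218 211 184 156 156 160 148 122 104 102  99  93  96 121
 147 155 149 146 145 144 143 143]
195 [223 223 222 217 215 216 209 183 159 162 173 182 184 172 157 142 130 152
 196 208 184 157 149 146 148 155]
203 [216 216 216 215 215 215 207 180 156 157 170 179 178 169 156 143 126 115
 137 144 144 145 146 153 165 175]
```

View pics/crop2.png

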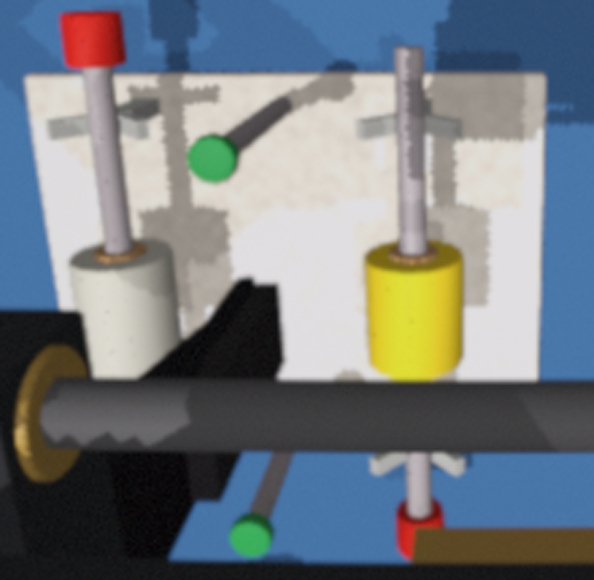

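Run:
```python
from h import *
d=dict(np.load("pics/w1.npz"));c=wcam(d,d["pos"],d["rot"]);T=dict(np.load("pics/top0.npz"))
a=np.radians(147.1);ax=np.array([np.cos(a),np.sin(a)]);pe=np.array([np.sin(a),-np.cos(a)]);o=np.array([.5371,.055])
f=lambda P:((P[:2]-o)@[*pe],(P[:2]-o)@ax)
pr=lambda n,P:print(n,P[:2].round(4),np.round(f(P),4))
for u in[(90,147.8),(281.9,147)]:pr("w corner",plane(c,u,.008))
C=[plane(T,(200+x/4,115+y/4),.008) for x,y in[(183,50),(448,225),(316,425),(46,242)]]
for P in C:pr("t corner",P)
pr("centre",sum(C)/4)
pr("top ybare",plane(T,(200+96/4,115+290/4),.055));pr("top yk",plane(T,(266.8,125),.057));pr("top wk",plane(T,(258.1,213.5),.057))
pr("w ybare",plane(c,(231.5,138),.058))
for n,u in[("roll far rim top",(80+413/2.7,120+242/2.7)),("roll near lower",(80+413/2.7,120+377/2.7))]:pr(n,plane(c,u,.077))
pr("saddle",plane(c,(80+410/2.7,120+122/2.7),.062))
```

```text
w corner [0.3911 0.0019] [-0.1239  0.0938]
w corner [0.5254 0.21  ] [0.1237 0.094 ]
t corner [0.6816 0.1057] [ 0.121  -0.0938]
t corner [ 0.5456 -0.1033] [-0.1283 -0.0931]
t corner [ 0.3876 -0.0028] [-0.1298  0.0941]
t corner [0.5238 0.207 ] [0.1204 0.0938]
centre [0.5346 0.0516] [-0.0042  0.0003]
top ybare [0.4782 0.1642] [0.0597 0.1088]
top yk [0.6743 0.0414] [ 0.0631 -0.1226]
top wk [0.4034 0.0621] [-0.0666  0.1161]
w ybare [0.479  0.1692] [0.0643 0.1108]
roll far rim top [0.5437 0.1291] [0.0658 0.0347]
roll near lower [0.5948 0.0944] [ 0.0644 -0.0271]
saddle [0.5037 0.1533] [0.0644 0.0814]
```

```bash
python3 -m pendant '[[[-0.0365,-0.0135,0,0,0,0,1],[-0.0364,-0.0136,0,0,0,0,1],[0,0,0.045,0,0,0,1],[0,0,0.045,0,0,0,1],[0,0,0,0,0,0,1]]]'
python3 - <<'E'
from rig import get_obs,camera
from h import *
o=get_obs();c=camera("wrist");print(o["position"].round(4) if hasattr(o["position"],"round") else o["position"],np.round(Ro.from_quat(o["tool_rot"]).as_matrix(),3).tolist())
cv2.imwrite("pics/w2.png",c["img"][:,:,::-1])
np.savez("pics/w2.npz",**c,pos=o["position"],rot=o["tool_rot"])
E
```

```text
time: 2.65
position: [0.5719, 0.108, 0.1403]
tool_rot: [0.282, 0.96, -0.001, -0.004]
ft_force: [-0.4, -0.2, 0.6]
grip_width: 0.0868
grip_force: 0.0
[0.5719 0.108  0.1403] [[-0.841, 0.54, -0.009], [0.54, 0.841, 0.0], [0.008, -0.005, -1.0]]
```

View pics/w2.png

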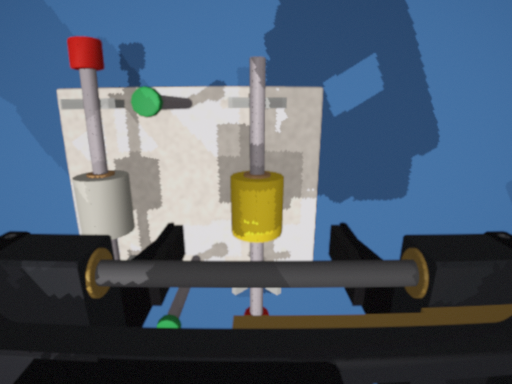

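The wrist view shows the roll at (257,205), centred between the fingers, with its axle running straight along the image column. I'll descend and grip.

```bash
python3 -m pendant '[[[0,0,0.032,0,0,0,1],[0,0,0.032,0,0,0,1],[0,0,0.03,0,0,0,1],[0,0,0,0,0,0,1],[0,0,0,0,0,0,1]]]'
python3 -m pendant '[[[0,0,0,0,0,0,0.4],[0,0,0,0,0,0,0.4],[0,0,0,0,0,0,0.4],[0,0,0,0,0,0,0.4],[0,0,0,0,0,0,0.4]]]' 40
```

```text
time: 3.32
position: [0.577, 0.1078, 0.0517]
tool_rot: [0.282, 0.959, 0.001, 0.002]
ft_force: [-0.2, 0.7, 0.4]
grip_width: 0.0868
grip_force: 0.0
time: 3.95
position: [0.5746, 0.1068, 0.0495]
tool_rot: [0.282, 0.959, -0.001, -0.001]
ft_force: [-3.5, -12.2, 2.2]
grip_width: 0.0445
grip_force: 5.7
```

```bash
python3 -m pendant '[[[0,0,0,0,0,0,0.2],[0,0,0,0,0,0,0.2],[0,0,0,0,0,0,0.2],[0,0,0,0,0,0,0.2],[0,0,0,0,0,0,0.2]]]' 45
```

```text
time: 4.58
position: [0.5741, 0.1062, 0.0494]
tool_rot: [0.282, 0.959, -0.001, -0.001]
ft_force: [-2.0, -4.1, 1.4]
grip_width: 0.0427
grip_force: 45.0
```

```bash
python3 -m pendant '[[[0,0,-0.015,0,0,0,0.2],[0,0,-0.025,0,0,0,0.2],[0,0,-0.035,0,0,0,0.2],[0,0,-0.035,0,0,0,0.2],[0,0,-0.015,0,0,0,0.2]]]'
python3 - <<'E'
from rig import get_obs,camera
from h import *
o=get_obs();c=camera("wrist");s=camera("side");print(o["position"],o["ft_force"],o["moment"])
cv2.imwrite("pics/m3.png",np.vstack([c["img"][40:340,100:400],s["img"][110:270,180:400][:, :][:, :].repeat(1,0)[:, :220].copy() if 0 else cv2.resize(s["img"][130:270,190:400],(300,200))])[:,:,::-1])
np.savez("pics/w3.npz",**c,pos=o["position"],rot=o["tool_rot"])
E
```

```text
time: 5.2
position: [0.5765, 0.1079, 0.1773]
tool_rot: [0.283, 0.959, 0.001, 0.002]
ft_force: [-0.4, -0.1, -1.0]
grip_width: 0.0429
grip_force: 45.0
[0.57651624 0.1078798  0.17725162] [-0.44603505 -0.09723241 -0.9825284 ] [-0.05975549 -0.04497583 -0.00011916]
```

View pics/m3.png

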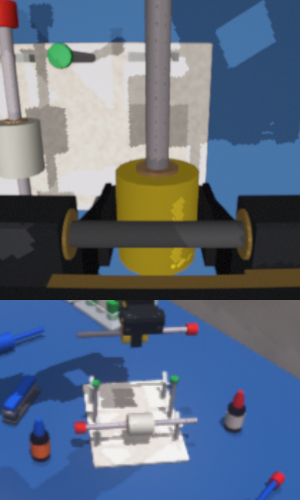

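The roll is off its saddles, level, and well above the green caps. Next I'll turn it 180°.

```bash
python3 -m pendant '[[[0,0,0,0,0,5,0.2],[0,0,0,0,0,10,0.2],[0,0,0,0,0,10,0.2],[0,0,0,0,0,10,0.2],[0,0,0,0,0,10,0.2]]]'
python3 -m pendant '[[[0,0,0,0,0,10,0.2],[0,0,0,0,0,10,0.2],[0,0,0,0,0,10,0.2],[0,0,0,0,0,10,0.2],[0,0,0,0,0,10,0.2]]]'
python3 -m pendant '[[[0,0,0,0,0,10,0.2],[0,0,0,0,0,10,0.2],[0,0,0,0,0,10,0.2],[0,0,0,0,0,10,0.2],[0,0,0,0,0,10,0.2]]]'
python3 -m pendant '[[[0,0,0,0,0,10,0.2],[0,0,0,0,0,10,0.2],[0,0,0,0,0,10,0.2],[0,0,0,0,0,5,0.2],[0,0,0,0,0,0,0.2]]]'
python3 - <<'E'
from rig import get_obs,camera
from h import *
o=get_obs();c=camera("wrist");s=camera("side");t=camera("top");o=get_obs();print(o["q"],o["position"],Ro.from_quat(o["tool_rot"]).as_matrix()[:,1])
cv2.imwrite("pics/m4.png",np.vstack([c["img"][40:340,100:400],cv2.resize(s["img"][130:270,190:400],(300,200))])[:,:,::-1])
np.savez("pics/w4.npz",**c,pos=o["position"],rot=o["tool_rot"]);np.savez("pics/t4.npz",**t);np.savez("pics/s4.npz",**s)
print(blobs(t["img"],"red",(190,110,330,260)),blobs(s["img"],"red",(190,130,400,270)))
E
```

```text
time: 5.92
position: [0.5741, 0.1076, 0.1726]
tool_rot: [0.63, 0.776, -0.001, -0.002]
ft_force: [-0.0, -0.1, -1.5]
grip_width: 0.0433
grip_force: 45.0
time: 6.55
position: [0.5741, 0.1076, 0.1726]
tool_rot: [0.899, 0.437, -0.002, -0.001]
ft_force: [-0.1, -0.7, -1.6]
grip_width: 0.0431
grip_force: 45.0
time: 7.18
position: [0.5741, 0.1076, 0.1726]
tool_rot: [1.0, 0.016, -0.002, -0.0]
ft_force: [0.8, 0.2, -1.7]
grip_width: 0.043
grip_force: 45.0
time: 7.8
position: [0.5743, 0.1075, 0.1729]
tool_rot: [0.959, -0.282, -0.002, 0.0]
ft_force: [0.1, -0.1, -1.0]
grip_width: 0.0426
grip_force: 45.0
[-6.07483013e-03  5.48743124e-01  1.59300342e+00  2.98228722e-05
  1.00140619e+00  2.13657112e+00] [0.57482251 0.10751745 0.17371919] [-5.41201227e-01 -8.40892720e-01  8.15128815e-04]
[([311.2, 118.7], 35)] [([241.9, 155.6], 44), ([356.7, 199.9], 62), ([246.1, 218.8], 51), ([218.0, 235.3], 100), ([384.5, 253.9], 45)]
```

View pics/m4.png

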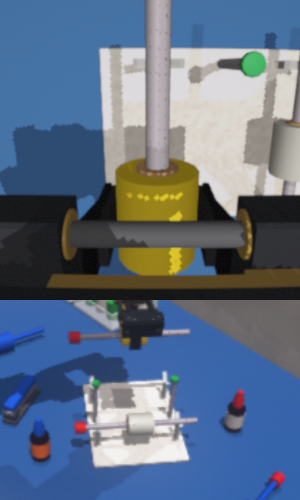

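Turned: the knob is now on the white knob's side (side view (242,156)). Next I'll measure where the axle sits in the hand.

Run:
```python
from h import *
a=np.radians(147.1);ax=np.array([np.cos(a),np.sin(a)]);pe=np.array([np.sin(a),-np.cos(a)]);o=np.array([.5371,.055])
pr=lambda n,P:print(n,np.round(P,4),np.round(((P[:2]-o)@pe,(P[:2]-o)@ax),4))
S=dict(np.load("pics/s4.npz"));pr("knob side",plane(S,(241.9,155.6),.1793))
for k in(3,4):
    d=dict(np.load(f"pics/w{k}.npz"));c=wcam(d,d["pos"],d["rot"]);pr(f"tcp{k}",d["pos"])
    i=d["img"];print("top row edge cols",k,[int(x) for x in i[2,235:285].sum(1)//3])
    for r in (0,30,60,90,120,150):
        row=cv2.GaussianBlur(i,(3,3),0)[r,215:300].astype(int);b=row[:,2]-row[:,0];w=np.where(abs(b)<25)[0]+215;print(r,w.min() if len(w) else 0,w.max() if len(w) else 0)
```

```text
knob side [0.4772 0.1746 0.1793] [0.0679 0.1152]
tcp3 [0.5765 0.1079 0.1773] [ 0.0658 -0.0044]
top row edge cols 3 [114, 114, 114, 114, 114, 113, 114, 113, 114, 114, 114, 114, 113, 114, 114, 113, 112, 113, 113, 114, 113, 114, 115, 113, 114, 114, 114, 113, 115, 114, 114, 114, 114, 114, 113, 114, 113, 114, 111, 104, 90, 77, 75, 76, 76, 75, 75, 76, 76, 75]
0 0 0
30 246 270
60 246 270
90 215 299
120 215 299
150 215 299
tcp4 [0.5748 0.1075 0.1737] [ 0.0646 -0.0031]
top row edge cols 4 [112, 112, 112, 113, 112, 113, 113, 112, 113, 111, 113, 113, 112, 111, 113, 112, 114, 113, 112, 113, 113, 112, 112, 112, 114, 112, 113, 112, 114, 111, 113, 113, 112, 113, 114, 114, 112, 112, 112, 112, 113, 112, 112, 113, 112, 112, 113, 112, 112, 112]
0 0 0
30 246 270
60 246 270
90 215 299
120 215 299
150 215 299
```

```bash
python3 -m pendant '[[[-0.003,0.001,0,0,0,0,0.2],[0,0,0.03,0,0,0,0.2],[0,0,0.035,0,0,0,0.2],[0,0,0.025,0,0,0,0.2],[0,0,0.01,0,0,0,0.2]]]'
python3 -m pendant '[[[0,0,0.003,0,0,0,0.2],[0,0,0.003,0,0,0,0.2],[0,0,0.003,0,0,0,0.2],[0,0,0,0,0,0,0.2],[0,0,0,0,0,0,0.2]]]'
```

```text
time: 8.57
position: [0.5711, 0.1083, 0.0731]
tool_rot: [0.959, -0.282, -0.001, 0.0]
ft_force: [-0.9, -0.4, -2.1]
grip_width: 0.0429
grip_force: 45.0
time: 9.2
position: [0.5724, 0.1083, 0.0659]
tool_rot: [0.959, -0.283, 0.0, -0.0]
ft_force: [-0.8, 0.1, -1.1]
grip_width: 0.0431
grip_force: 45.0
```

```bash
python3 -m pendant '[[[0,0,0.004,0,0,0,0.2],[0,0,0.004,0,0,0,0.2],[0,0,0.003,0,0,0,0.2],[0,0,0.002,0,0,0,0.2],[0,0,0,0,0,0,0.2]]]'
python3 -m pendant '[[[0,0,0.001,0,0,0,0.2],[0,0,0.001,0,0,0,0.2],[0,0,0.001,0,0,0,0.2],[0,0,0,0,0,0,0.2],[0,0,0,0,0,0,0.2]]]'
```

```text
time: 9.82
position: [0.5721, 0.1083, 0.0523]
tool_rot: [0.959, -0.283, -0.0, 0.0]
ft_force: [-0.5, 0.4, -1.0]
grip_width: 0.0433
grip_force: 45.0
time: 10.45
position: [0.5722, 0.1081, 0.05]
tool_rot: [0.959, -0.283, 0.0, 0.0]
ft_force: [-1.1, -2.2, 5.5]
grip_width: 0.043
grip_force: 45.0
```

Contact has started, with a light push from one flank. I'll ease toward it, then look.

```bash
python3 -m pendant '[[[0,0.0006,0,0,0,0,0.2],[0,0,0.0005,0,0,0,0.2],[0,0,0,0,0,0,0.2],[0,0,0,0,0,0,0.2],[0,0,0,0,0,0,0.2]]]'
python3 - <<'E'
from rig import get_obs,camera
from h import *
o=get_obs();c=camera("wrist");s=camera("side");print(o["position"],o["ft_force"],o["moment"])
cv2.imwrite("pics/m5.png",np.hstack([c["img"][:340,100:420],cv2.resize(s["img"][140:260,210:350],(397,340))])[:,:,::-1])
print(blobs(s["img"],"red",(190,130,400,270)))
E
```

```text
time: 11.08
position: [0.572, 0.1077, 0.0495]
tool_rot: [0.959, -0.283, 0.0, 0.0]
ft_force: [-1.7, -1.5, 5.1]
grip_width: 0.0428
grip_force: 45.0
[0.57203598 0.10768428 0.04953422] [-1.67806667 -1.47669942  5.14730139] [-0.15375938  0.45667533  0.06626039]
[([241.6, 189.0], 43), ([356.7, 199.9], 64), ([246.1, 218.8], 51), ([218.0, 235.3], 102), ([384.5, 253.8], 44)]
```

View pics/m5.png

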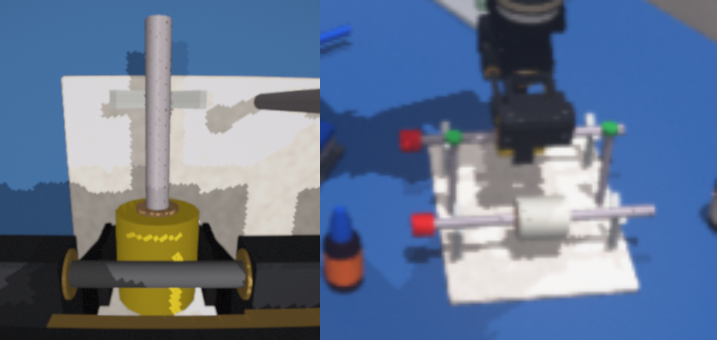

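Both views show the axle in its saddles with the knob beside the white roll's. The moment says the knob end is carrying the load, so I'll settle the other end a little further.

```bash
python3 -m pendant '[[[0,0,0.0005,0,0,0,0.2],[0,0,0.0005,0,0,0,0.2],[0,0,0,0,0,0,0.2],[0,0,0,0,0,0,0.2],[0,0,0,0,0,0,0.2]]]'; python3 -c "
from rig import get_obs;print(get_obs()['moment'])"
```

```text
time: 11.8
position: [0.5721, 0.1077, 0.0494]
tool_rot: [0.959, -0.282, 0.0, 0.0]
ft_force: [-3.0, -1.5, 11.3]
grip_width: 0.043
grip_force: 45.0
[-0.18882369  0.69210121  0.05609936]
```

```bash
python3 -m pendant '[[[0,0,-0.0005,0,0,0,0.2],[0,0,0,0,0,0,0.2],[0,0,0,0,0,0,0.2],[0,0,0,0,0,0,0.2],[0,0,0,0,0,0,0.2]]]' 4
python3 -m pendant '[[[0,0,0,0,0,0,0.53],[0,0,0,0,0,0,0.56],[0,0,0,0,0,0,0.6],[0,0,0,0,0,0,0.8],[0,0,0,0,0,0,1]]]'
python3 -m pendant '[[[0,0,0,0,0,0,1],[0,0,0,0,0,0,1],[0,0,0,0,0,0,1],[0,0,-0.01,0,0,0,1],[0,0,-0.02,0,0,0,1]]]'
python3 -m pendant '[[[0,0,-0.04,0,0,0,1],[0,0,-0.04,0,0,0,1],[0,0,-0.05,0,0,0,1],[0,0,-0.02,0,0,0,1],[0,0,0,0,0,0,1]]]'
python3 - <<'E'
from rig import get_obs,camera
from h import *
o=get_obs();c=camera("wrist");s=camera("side")
cv2.imwrite("pics/m6.png",np.hstack([c["img"][:340,100:420],cv2.resize(s["img"][140:260,210:350],(397,340))])[:,:,::-1])
a=np.radians(147.1);ax=np.array([np.cos(a),np.sin(a)]);pe=np.array([np.sin(a),-np.cos(a)]);q=np.array([.5371,.055])
b=blobs(s["img"],"red",(190,130,400,270));print(b,blobs(s["img"],"yellow",(205,160,370,260)))
for u,_ in b[:3]:
    P=plane(s,u,.057)[:2];print(u,P.round(4),(P-q)@pe,(P-q)@ax)
E
```

```text
time: 12.42
position: [0.572, 0.1075, 0.0485]
tool_rot: [0.959, -0.283, 0.0, 0.0]
ft_force: [-1.7, -3.5, 4.7]
grip_width: 0.044
grip_force: 4.0
time: 13.05
position: [0.5719, 0.1079, 0.0485]
tool_rot: [0.959, -0.283, 0.0, -0.0]
ft_force: [0.9, 0.2, -0.1]
grip_width: 0.0647
grip_force: 0.0
time: 13.68
position: [0.5713, 0.1078, 0.0787]
tool_rot: [0.959, -0.283, -0.001, 0.0]
ft_force: [0.6, 0.0, -0.5]
grip_width: 0.0869
grip_force: 0.0
time: 14.3
position: [0.5731, 0.1078, 0.2312]
tool_rot: [0.959, -0.283, 0.003, -0.001]
ft_force: [0.2, 0.1, 0.6]
grip_width: 0.087
grip_force: 0.0
[([241.5, 189.0], 48), ([356.7, 199.8], 63), ([246.1, 218.8], 51), ([218.0, 235.3], 100), ([384.5, 253.8], 44)] [([280.4, 187.2], 224)]
[241.5, 189.0] [0.4739 0.1743] 0.06585637400305379 0.11783659398284713
[356.7, 199.8] [ 0.7147 -0.0784] -0.01553467254670567 -0.22156883055809382
[246.1, 218.8] [0.4044 0.062 ] -0.06616902619922398 0.11522926393384028
```

View pics/m6.png

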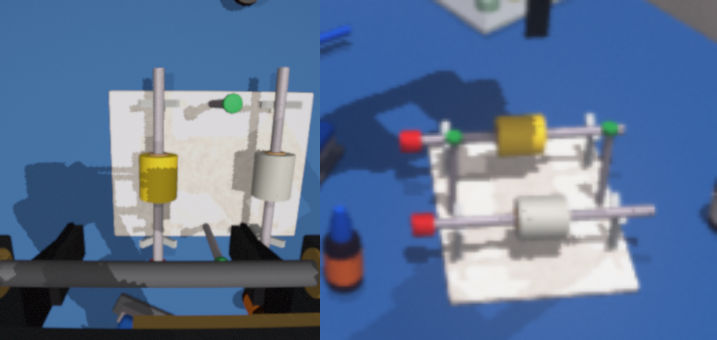

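The yellow roll (158,178) is seated parallel to the white one. The red knobs line up on the same side (410,140 and 423,225), the white roll hasn't moved, and the gripper is clear.

```bash
python3 -c "
from rig import hand_in;print(hand_in())"
```

```text
the job is handed in; nothing more can be done
None
```

The yellow roll is turned end for end and lowered back into its own saddles, with its red knob on the same side as the white roll's. The white roll did not move, the axle was lifted above the guide posts for the turn, and I handed the job in at about 14 s. No verdict came back.

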